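# Index the screw turntable and lock it

### The arm

A 6-joint arm with a two-finger parallel gripper is mounted at the origin on the work surface. World frame = base frame: x ahead of the robot, y to its left, z up, the work surface at z = 0. Lengths are in m, angles in rad, forces in N, time in s.
With the tool pointing down it reaches from about 0.3 to 0.875 m from the base axis. Payload 6.4 kg.
Tool frame: the origin (TCP) lies between the finger pads; the fingertips stand 19 mm ahead of it and the grasp point (between the pads) is the TCP (r.tcp_to_tips is the distance from the TCP to the fingertips, in m); z points along the fingers, y is the line along which they close (so a half turn about z gives the same grasp; the last joint's range is limited). The gripper opens to 85 mm and grips with 20 to 120 N. Pads are 22 mm wide; open, the fingers measure 114 mm over their backs; the gripper's body (76 mm by 85 mm) begins 54 mm behind the grasp point. The pads swing forward as they close: fully open they stand 13 mm farther back than shut.
Start: joints at [-1.549, 0.181, 1.607, -0, 1.354, -0.206], TCP at [0.13, -0.56, 0.25] pointing down, gripper open.
Joint ranges: [-2.99, 2.99], [-0.89, 2.07], [0.3, 2.58], [-1.14, 4.28], [0, 2.63], [-3.12, 3.12]. Speed limits (rad/s): [2.57, 2.57, 3.01, 3.14, 3.14, 3.14].

### API

Orientations are given as a rotation vector (axis times angle).
In Python, from rig import r gives the robot as it stands. The module is installed in compiled form; this text tells all that it offers. Calls block until the motion is done:
- r.move_ptp(position, orientation): joint-space move of the TCP to a pose.
- r.movel(position, rot=None, rate=0.15, until_force=None): straight line of the TCP; rot=None keeps the orientation; rate is the mean speed in m/s. With until_force (N) it stops when the force on the tool has changed by that much, and returns True; else False.
- r.move_j(angles): joint-space move.
- r.grip(opening): finger opening in m; the grip force is fixed at half the most; returns when the fingers have stopped.
- r.hold(seconds).
- r.solve_ik(position, orientation): joint angles nearest the present ones, or None.
- r.get_state(): the state.
- r.get_image(name): name is "scene" or "top" or "wrist"; returns a dict with "img" (400x640x3 uint8, blue, green, red), "vfov" (degrees; the focal length in pixels is half the picture's height over the tangent of half this angle, whatever the lens; pixels are square), "cx", "cy" (the principal point, pixels), "T" (4x4, takes a point from camera to world coordinates). Camera axes: x right, y down, z forward; pixel columns grow to the right and rows downward; lengths in m; the calibration is good to about 2 mm. A picture is of the moment at which its call begins. There is no depth.
A pose or a line that the arm cannot do raises r.PlanningError and nothing moves.
- r.hand_in(): hands the job in; it is judged then, once.
The state is a dict: "t": time; "q": joint angles; "qvel": joint speeds; "tau": joint torques, N m; "ee_pos": TCP position; "tool_rot": TCP orientation; "force": force on the tool from outside, world axes, zero at the start; "torque": the same for the moment, N m; "opening": finger opening in m; "grasp_force": force on a finger pad.
Only numpy, scipy, OpenCV 4.12 (cv2) and the standard library are available. Lean on these libraries where they do the work, as an engineer would, in place of code of your own. Each camera call takes 0.05 s, during which the arm holds its last target. There are 200 camera calls.

### The job

Drag the round screw turntable round with a fingertip laid on its black rubber rim, without ever leaning on the table with more than 20 N, until the red-capped screw faces front, square to the locking plunger on the blue bracket. Then push the plunger's black rubber knob gently down until it is fully home, its pin seated in the plate's hole, and let go. Keep off the grey deck, the screws and their brass holders, leave every screw standing in its holder, and leave the other things on the bench where they are.

Things in the scene. Friction and masses are not known exactly. Their poses are not given: they have to be found in the camera images.
- stand: Grey foot of the turntable, fixed to the bench. Origin on the bench top, on the turning axis; z up. Its -x axis points to the front, where a blue bracket 40 mm wide stands, from 118 to 168 mm off the axis and 72 mm high (under its arm, 60 mm high, the plate's edge passes), and carries the locking plunger.
- platter: The turning part: origin on the axis at bench height, z up. Turns either way without end; stiff bearing, about 0.5 N m of drag, stays where left. Aluminium plate 276 mm across, top at 44 mm. Six stations 60 degrees apart, the first on its +x axis: each a screw holder 52 mm and an index hole 130 mm from the axis. It carries the rubber ring and the deck.
- rim_level (a point): On the turning axis, at the mean height (50 mm) of the top of the black rubber ring, the rim: 90 to 122 mm from the axis. The ring is not true: once per turn its top rises and falls by up to 2.6 mm either way, unmarked. It yields 1 mm per 11 N. Friction about 0.8 (0.65 to 0.95): too light a touch slides; at 107 mm from the axis it turns from 5 to 8 N down, well at 12. Over 20 N harms it.
- index_hole (a point): Mouth of the index hole of the first station: on the platter's +x axis, 130 mm from the turning axis, in the plate's top 44 mm above the bench; turns with the platter. The holes are 10 mm wide; the five others follow at 60 degree steps. The plunger's pin locks in whichever hole stands under it, if it stands true.
- deck: The grey deck inside the rubber ring, 179 mm across, top 46 mm above the bench, with the six brass sleeves that hold the screws: 23 mm across, 26 mm high (tops 72 mm above the bench), centred 52 mm from the axis. Origin and axes as the platter's, turning with it. Not to be touched.
- plunger (a joint): How far the plunger is pushed down, in m: 0 raised, 0.0094 fully home against its stop. Sliding takes about 3 N; stays where left. The pin's conical nose (2.4 mm wide at the tip, 12 mm at 9 mm up) meets the plate after 3 mm. Within about 3 mm (1.4 degrees) of a hole's middle a push of 5 to 12 N draws the platter true and seats it; elsewhere the pin stops on the plate.
- plunger_top (a point): Middle of the top of the plunger's black rubber knob (24 mm wide on top, 32 mm below), 130 mm from the turning axis at the front; 110 mm above the bench when raised, 100.6 mm when home. Moves with the plunger; the rubber yields about 1 mm per 8 N. A push of 8 to 15 N is plenty; over 25 N is too hard.
- red_screw_mid (a point): The marked screw, red plastic cap 18 mm wide: loose, 58 mm high, standing in one of the six holders; 8 mm shank, two nuts and a washer (19 mm wide). The point is on its axis 41 mm above its foot, about 87 mm above the bench and 52 mm from the turning axis; the screw may lean, moving this point up to 2 mm.
- blue_screw1_mid (a point): Another screw of the same size, with a blue cap, loose in its holder; same point. Leave standing.
- blue_screw2_mid (a point): Another screw of the same size, with a blue cap, loose in its holder; same point. Leave standing.
- plain_screw1_mid (a point): Another screw of the same size, no cap, loose in its holder; same point. Leave standing.
- plain_screw2_mid (a point): Another screw of the same size, no cap, loose in its holder; same point. Leave standing.
- plain_screw3_mid (a point): Another screw of the same size, no cap, loose in its holder; same point. Leave standing.
- screw_tray: Flat grey plastic tray with a heap of screws, 240 x 320 x 30 mm; origin at the middle of its underside. A bystander, to be left alone.
- pen_cup: White perforated pen pot, 80 x 80 x 100 mm, pens to 135 mm; origin at the middle of its underside. A bystander, to be left alone.
- cap_tin: Round white tin with a green lid, 78 mm across, 36 mm high; origin at the middle of its underside. A bystander, to be left alone.
- caliper: Digital caliper lying flat, 220 mm along its y axis, 60 mm wide, 14 mm thick; origin at the middle of its underside. A bystander, to be left alone.
- ring_gauge: Steel ring gauge, 44 mm across, 14 mm high; origin at the middle of its underside. A bystander, to be left alone.
- driver: Screwdriver with a yellow handle, 200 mm along its x axis, 26 mm thick; origin at the middle of its underside. A bystander, to be left alone.
- reject_bin: Open red plastic bin, 110 x 150 x 60 mm; origin at the middle of its underside. A bystander, to be left alone.

How it is judged:
On the way, in this order (a step that is already met when the one before it is completed fails the run):
1. the red-capped screw faces the front bracket, the table at rest and not locked yet (x of red_screw_mid in the frame of stand below -0.03 m and y of red_screw_mid in the frame of stand between -0.004 and 0.004 m and angular speed of platter below 0.05 rad/s and value of joint plunger below 0.0035 m), for 0.3 s.
2. the plunger is fully home (value of joint plunger above 0.0085 m), for 0.2 s.
At the end, for the whole second after the job is handed in: The red-capped screw is at the front, within 4 mm of the line from the turning axis to the plunger; the plunger is at least 8.5 mm down of its 9.4; the table is at rest; all six screws stand in their holders within 14 degrees of upright (x of red_screw_mid in the frame of stand below -0.03 m and y of red_screw_mid in the frame of stand between -0.004 and 0.004 m and value of joint plunger above 0.0085 m and angular speed of platter below 0.05 rad/s and angle between each of red_screw_mid, blue_screw1_mid, blue_screw2_mid, plain_screw1_mid, plain_screw2_mid, plain_screw3_mid's own z axis and vertical below 0.25 rad); the robot touches nothing.
It fails at once if the turntable is pressed with more than 20 N (contact force between any of the fingers, the arm and platter above 20 N).
It fails at once if the plunger's knob is pushed with more than 25 N (contact force between the fingers and plunger above 25 N).
It fails at once if the robot touches the deck, a screw or a holder (contact force between any of the fingers, the arm and deck above 1 N or contact force between any of the fingers, the arm and red_screw above 1 N or contact force between any of the fingers, the arm and blue_screw1 above 1 N or contact force between any of the fingers, the arm and blue_screw2 above 1 N or contact force between any of the fingers, the arm and plain_screw1 above 1 N or contact force between any of the fingers, the arm and plain_screw2 above 1 N or contact force between any of the fingers, the arm and plain_screw3 above 1 N).
It fails at once if something else on the bench is moved by more than 10 mm (distance of any of screw_tray, pen_cup, cap_tin, caliper, ring_gauge, driver, reject_bin from where it was at the start of the episode above 0.01 m).
It also fails if it takes over 72 s, if anything falls off the work surface, if the arm or the gripper's body presses on something with over 40 N, if the wrist force passes 120 N, or if a joint passes its speed limit or range.

## Working session

There is one attempt and no reset: what is moved stays moved. The work goes in short steps, each a Python script; the robot and the scene stay as the last script left them, time stands still between calls to the robot, and variables do not carry over. Pictures are saved under pics/ and viewed, at most 10 in all, crops included, and the job is handed in when it is done.

```bash
mkdir -p pics; python3 - <<'E'
from rig import r
import cv2,numpy as np
for n in("scene","top"):
    d=r.get_image(n);cv2.imwrite(f"pics/{n}0.png",d["img"])
    np.savez(f"{n}0.npz",**d)
    print(n,d["vfov"],d["cx"],d["cy"],np.round(d["T"],3).tolist())
s=r.get_state();print(s["t"],s["tool_rot"],s["force"],r.tcp_to_tips)
E
```

```text
scene 55.787932704190084 321.9700799171768 194.50854107640745 [[0.444, 0.539, -0.716, 1.227], [0.896, -0.282, 0.343, -0.34], [-0.017, -0.794, -0.608, 0.674], [0.0, 0.0, 0.0, 1.0]]
top 57.76312635551186 324.90472799592834 194.04727015827348 [[0.019, -0.987, 0.16, 0.406], [-1.0, -0.016, 0.019, -0.049], [-0.017, -0.16, -0.987, 0.993], [0.0, 0.0, 0.0, 1.0]]
0.1 [-3.11969809e+00 -3.56821031e-01 -1.87081222e-04] [ 0.60079221  0.05350827 -0.46521558] 0.019
```

View pics/top0.png

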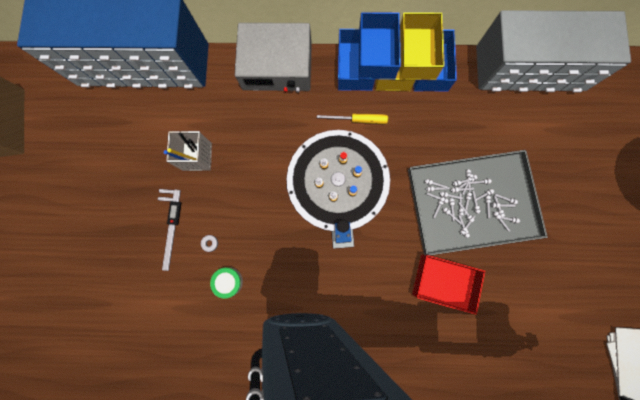

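View pics/scene0.png

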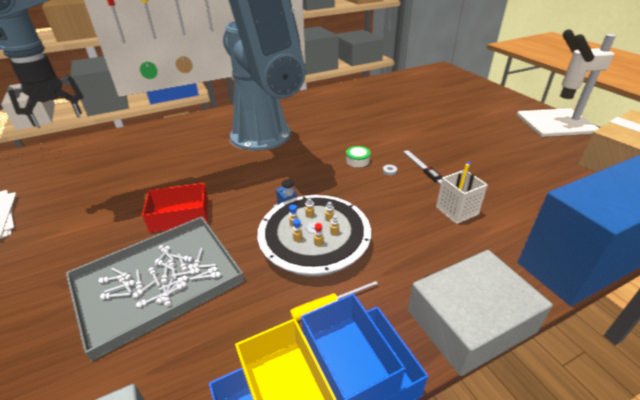

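```bash
cat > h.py <<'E'
import cv2,numpy as np
from scipy.optimize import least_squares
def rays(d,uv):
    f=200/np.tan(np.radians(float(d["vfov"]))/2); uv=np.atleast_2d(uv).astype(float)
    c=np.c_[(uv[:,0]-d["cx"])/f,(uv[:,1]-d["cy"])/f,np.ones(len(uv))]
    return d["T"][:3,3],c@d["T"][:3,:3].T
def onz(d,uv,z):
    o,v=rays(d,uv); return o[:2]+v[:,:2]*((z-o[2])/v[:,2])[:,None]
def circ(p):
    s=least_squares(lambda q:np.hypot(*(p-q[:2]).T)-q[2],[*p.mean(0),.1],loss='soft_l1',f_scale=.001);return s.x
def tri(d1,u1,d2,u2):
    o1,v1=rays(d1,u1);o2,v2=rays(d2,u2);v1,v2=v1[0],v2[0]
    s=np.linalg.lstsq(np.c_[v1,-v2],o2-o1,rcond=None)[0];a,b=o1+s[0]*v1,o2+s[1]*v2
    return (a+b)/2,np.linalg.norm(a-b)
def blobs(img,lo,hi,box,amin=6):
    m=cv2.inRange(cv2.cvtColor(img,cv2.COLOR_BGR2HSV),lo,hi);k=np.zeros_like(m);x0,y0,x1,y1=box;k[y0:y1,x0:x1]=m[y0:y1,x0:x1]
    n,_,st,c=cv2.connectedComponentsWithStats(k);return [(c[i].round(1).tolist(),int(st[i,4])) for i in range(1,n) if st[i,4]>=amin],k
E
python3 - <<'E'
from h import *
D={n:dict(np.load(n+"0.npz")) for n in("top","scene")}
B={"top":(280,120,400,252),"scene":(250,175,380,275)}
for n,d in D.items():
    for c,lo,hi in(("red",(0,140,90),(8,255,255)),("blue",(100,120,60),(125,255,255))):
        print(n,c,blobs(d["img"],lo,hi,B[n])[0])
d=D["top"]
_,k=blobs(d["img"],(0,0,170),(179,60,255),B["top"])
cs,_=cv2.findContours(k,cv2.RETR_EXTERNAL,cv2.CHAIN_APPROX_NONE);p=max(cs,key=len)[:,0]
print("plate",circ(onz(d,p,.044)))
_,k=blobs(d["img"],(0,0,0),(179,255,60),B["top"])
cs,_=cv2.findContours(k,cv2.RETR_CCOMP,cv2.CHAIN_APPROX_NONE)
for c in cs:
    if len(c)>60: print("ring",len(c),circ(onz(d,c[:,0],.05)))
big=cv2.resize(d["img"][120:260,270:410],(560,560),interpolation=cv2.INTER_CUBIC)
cv2.imwrite("pics/c1.png",big)
E
```

```text
top red [([343.1, 155.1], 35)]
top blue [([357.9, 169.0], 36), ([352.9, 188.6], 35), ([342.3, 235.3], 159)]
scene red [([318.0, 226.5], 43)]
scene blue [([282.8, 194.8], 113), ([292.4, 207.7], 60), ([296.3, 222.5], 46)]
plate [ 0.60242029 -0.06796058  0.13520941]
ring 260 [ 0.59994776 -0.06344502  0.11650216]
ring 195 [ 0.60021957 -0.06374592  0.09276964]
```

View pics/c1.png

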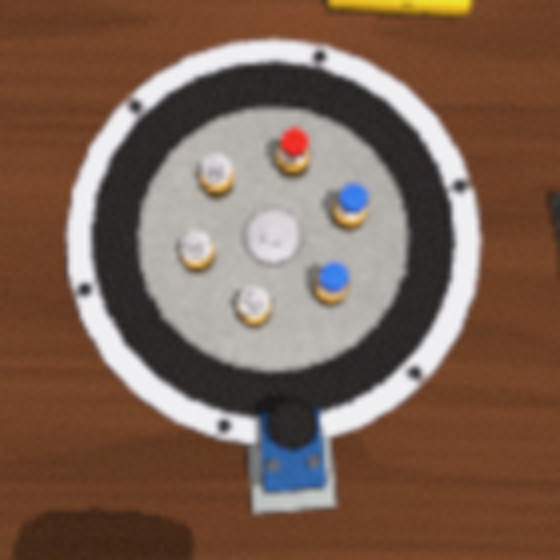

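The crop shows six index holes (e.g. crop (319,56) behind the red cap and (223,426) near the front), and the black knob at crop (293,423). Next I work out the axis, the front direction and the phase from them.

```bash
python3 - <<'E'
from h import *
d=dict(np.load("top0.npz"));s=dict(np.load("scene0.npz"))
c=np.array([[319,56],[459,186],[414,372],[223,426],[85,289],[135,105]],float)
uv=(c+.5)/4-.5+[270,120]
p=onz(d,uv,.044);C=p.mean(0);print("axis",C,"radii",np.hypot(*(p-C).T),circ(p))
print("hole ang",np.degrees(np.arctan2(*(p-C).T[::-1])))
k=onz(d,(np.array([[293,422]])+.5)/4-.5+[270,120],.108)[0]
print("knob",k,np.hypot(*(k-C)),"ang",np.degrees(np.arctan2(*(k-C)[::-1])))
print("bracket",onz(d,[342.3,235.3],.07))
R,e=tri(d,[343.1,155.1],s,[318,226.5]);print("red cap",R,e,np.hypot(*(R[:2]-C)),np.degrees(np.arctan2(R[1]-C[1],R[0]-C[0])))
E
```

```text
axis [ 0.60123947 -0.06356549] radii [0.12970698 0.12983726 0.1295435  0.13020593 0.12945747 0.13027751] [ 0.60128265 -0.06346345  0.12983912]
hole ang [ -13.43582538  -73.56598878 -133.37858549  166.43729151  106.71154557
   46.37437425]
knob [ 0.47320202 -0.07672002] 0.1287114307872712 ang -174.13402917450617
bracket [[ 0.45033799 -0.07674136]]
red cap [ 0.65173038 -0.07578552  0.09873725] 0.0003096804247224497 0.05194863662000172 -13.605356416341511
```

```bash
cat > drag.py <<'E'
import numpy as np
from rig import r
C=np.array([.6012,-.0635]);RAD=.108;ROT=[np.pi,0,0]
def P(a,z): a=np.radians(a);return [C[0]+RAD*np.cos(a),C[1]+RAD*np.sin(a),z]
def fz(n=3):
    v=[]
    for _ in range(n): r.hold(.02);v.append(r.get_state()["force"])
    return np.mean(v,0)
def drag(a0,a1,F=12,step=5,rate=.05,approach=.16):
    """lay fingertip on rim at world angle a0, drag to a1, lift"""
    r.move_ptp(P(a0,approach),ROT); r.movel(P(a0,.088),rate=.1); r.hold(.2)
    b=fz(5); hit=r.movel(P(a0,.060),rate=.015,until_force=4)
    z=r.get_state()["ee_pos"][2]; print("hit",hit,"z",round(z,4),"bias",b.round(2),"f",(fz()-b).round(2))
    if not hit: r.movel(P(a0,.1));return
    for _ in range(6):
        f=(fz()-b)[2]
        if abs(f-F)<1: break
        z-=np.clip((F-f)/11000*.7,-.0005,.0005); r.movel(P(a0,z),rate=.01)
    n=max(1,int(np.ceil(abs(a1-a0)/step)));log=[]
    for a in np.linspace(a0,a1,n+1)[1:]:
        f=fz(1)-b;log.append((round(f[2],1),round(np.hypot(f[0],f[1]),1)))
        z-=np.clip((F-f[2])/11000*.6,-.0006,.0006)
        if np.linalg.norm(f)>17.5: print("high",f); z+=.0004
        r.movel(P(a,z),rate=rate)
    f=fz()-b;print(log,"end",f.round(1),"z",round(z,4))
    r.movel(P(a1,z+.03),rate=.08)
    print("t",r.get_state()["t"])
E
python3 - <<'E'
from drag import *
s=r.get_state();p=s["ee_pos"]
r.grip(0.0);print(r.get_state()["t"],r.get_state()["opening"])
print(r.solve_ik(P(86,.07),ROT),r.solve_ik(P(-75,.07),ROT))
r.move_ptp(P(86,.2),ROT)
print(r.get_state()["t"])
drag(86,66)
E
```

```text
0.8667 0.00010916184842012877
[-1.21683499e-01  4.69968440e-01  1.63163821e+00 -4.44089210e-16
  1.03998601e+00  1.44911283e+00] [-4.42582991e-01  5.45009983e-01  1.51732943e+00 -4.44089210e-16
  1.07925324e+00  1.12821334e+00]
3.5917
hit True z 0.0707 bias [ 0.   -0.04  0.26] f [-0.76 -0.18  4.86]
[(np.float64(10.3), np.float64(4.6)), (np.float64(8.4), np.float64(0.6)), (np.float64(8.9), np.float64(0.8)), (np.float64(8.3), np.float64(0.6))] end [-1.  -0.4  9.5] z 0.0684
t 10.0333
```

```bash
cat >> h.py <<'E'
C=np.array([.6012,-.0635])
def phase(r,name=None):
    """red direction (deg) from red cap and hole phase from the dark dots in the white plate"""
    d=r.get_image("top")
    if name: cv2.imwrite(name,cv2.resize(d["img"][120:260,270:410],(560,560),interpolation=cv2.INTER_CUBIC))
    b=blobs(d["img"],(0,140,90),(8,255,255),(280,120,400,252))[0]
    if not b: return None
    q=onz(d,max(b,key=lambda x:x[1])[0],.0987)[0]-C; a=np.degrees(np.arctan2(q[1],q[0]))
    g=cv2.cvtColor(d["img"],cv2.COLOR_BGR2GRAY).astype(float)
    yy,xx=np.mgrid[120:252,280:400];uv=np.c_[xx.ravel(),yy.ravel()];p=onz(d,uv,.044)-C
    rr=np.hypot(*p.T);t=np.degrees(np.arctan2(p[:,1],p[:,0]))
    res=[]
    for k in range(6):
        e=(t-a-60*k+180)%360-180; m=(abs(e)<7)&(abs(rr-.130)<.0045)
        w=np.clip(190-g[yy.ravel()[m],xx.ravel()[m]],0,None)
        if 150<w.sum()<2500: res.append((k,round(np.average(e[m],weights=w),2),round(w.sum())))
    return round(float(a),2),round(float(np.hypot(*q)),4),res
E
python3 - <<'E'
from h import *
from rig import r
print(phase(r,"pics/c2.png"))
E
```

```text
(-32.17, 0.052, [(0, np.float64(0.44), 791), (3, np.float64(0.57), 838), (4, np.float64(0.52), 854), (5, np.float64(0.53), 872)])
```

View pics/c2.png

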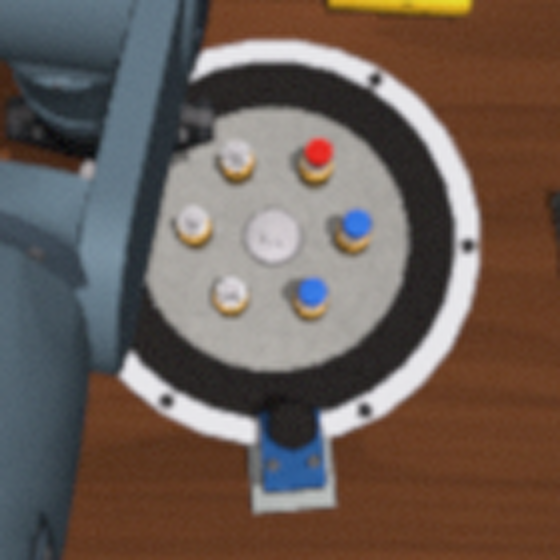

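```bash
python3 - <<'E'
from drag import *
from h import phase
drag(66,-70,F=12,approach=.099)
print(phase(r,"pics/c3.png"))
E
```

```text
hit True z 0.0707 bias [ 0.04 -0.1   0.13] f [-0.99  0.    4.77]
[(np.float64(10.9), np.float64(4.8)), (np.float64(7.7), np.float64(2.5)), (np.float64(8.9), np.float64(1.4)), (np.float64(9.9), np.float64(1.7)), (np.float64(9.4), np.float64(1.6)), (np.float64(9.8), np.float64(2.3)), (np.float64(10.7), np.float64(1.1)), (np.float64(10.3), np.float64(1.7)), (np.float64(10.1), np.float64(1.6)), (np.float64(10.6), np.float64(2.0)), (np.float64(10.0), np.float64(2.6)), (np.float64(11.1), np.float64(1.9)), (np.float64(10.4), np.float64(1.9)), (np.float64(10.9), np.float64(2.9)), (np.float64(11.3), np.float64(1.4)), (np.float64(10.8), np.float64(1.3)), (np.float64(12.2), np.float64(2.0)), (np.float64(11.5), np.float64(1.9)), (np.float64(11.5), np.float64(1.5)), (np.float64(11.2), np.float64(2.1)), (np.float64(11.1), np.float64(1.8)), (np.float64(11.4), np.float64(1.2)), (np.float64(11.5), np.float64(1.0)), (np.float64(11.5), np.float64(1.6)), (np.float64(11.5), np.float64(1.7)), (np.float64(12.6), np.float64(2.1)), (np.float64(12.0), np.float64(1.0)), (np.float64(12.4), np.float64(1.2))] end [ 0.   0.6 11.1] z 0.0672
t 24.25
None
```

View pics/c3.png

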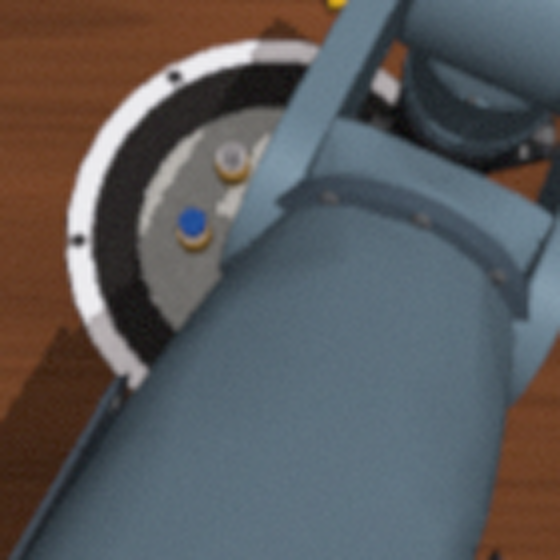

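```bash
python3 - <<'E'
from drag import *
from h import *
p=r.get_state()["ee_pos"]; r.movel([p[0],p[1],.16],rate=.2); r.move_ptp(P(75,.16),ROT)
print(phase(r,"pics/c4.png"),r.get_state()["t"])
d=dict(np.load("top0.npz"));s=dict(np.load("scene0.npz"))
cv2.imwrite("pics/s4.png",cv2.resize(s["img"][165:225,250:330],(800,600),interpolation=cv2.INTER_CUBIC))
E
```

```text
(-147.78, 0.0523, [(0, np.float64(-0.48), 870), (1, np.float64(-0.51), 937), (2, np.float64(-0.65), 858), (4, np.float64(0.15), 2363), (5, np.float64(-0.43), 818)]) 25.65
```

View pics/c4.png

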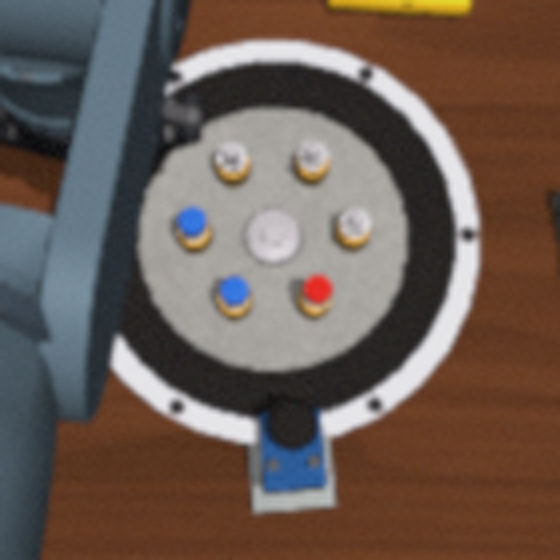

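View pics/s4.png

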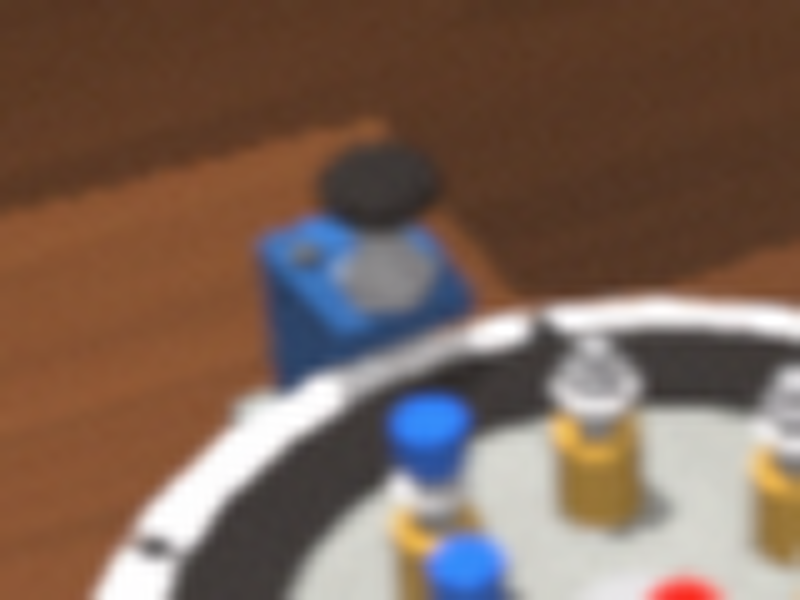

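```bash
python3 - <<'E'
from drag import *
from h import *
d=dict(np.load("top0.npz"));s=dict(np.load("scene0.npz"))
k,e=tri(d,(np.array([293,420.])+.5)/4-.5+[270,120],s,(np.array([380,176.])+.5)/10-.5+[250,165]);v=k[:2]-C
print("knob",k,e,np.hypot(*v),np.degrees(np.arctan2(v[1],v[0])))
drag(75,47.5,F=13,approach=.099)
print(phase(r))
E
```

```text
knob [ 0.47427924 -0.07670417  0.10960054] 0.00010124365517104951 0.12760575494291046 -174.06061503497347
hit True z 0.0669 bias [0.12 0.03 0.03] f [-1.35  0.23  5.3 ]
[(np.float64(10.3), np.float64(4.8)), (np.float64(9.1), np.float64(2.2)), (np.float64(9.9), np.float64(1.9)), (np.float64(10.6), np.float64(2.8)), (np.float64(11.4), np.float64(2.2)), (np.float64(10.1), np.float64(1.8))] end [-1.9 -0.5 11.4] z 0.064
t 32.3167
(-173.92, 0.052, [(1, np.float64(-0.72), 814), (2, np.float64(-0.8), 924), (3, np.float64(1.37), 1395)])
```

```bash
python3 - <<'E'
from drag import *
k=[.4725,-.0766]
p=r.get_state()["ee_pos"]; r.movel([p[0],p[1],.17],rate=.2); r.move_ptp([*k,.17],ROT)
r.movel([*k,.136],rate=.1); r.hold(.2); b=fz(5)
z=.136
for lim in(2,9,10):
    hit=r.movel([*k,.114],rate=.01,until_force=lim)
    s=r.get_state();print(lim,hit,s["ee_pos"].round(4),(fz(3)-b).round(2),s["t"])
    if s["ee_pos"][2]<.1195 or (fz(1)-b)[2]>8: break
E
```

```text
2 True [ 0.4725 -0.0766  0.1279] [ 1.   -0.07  1.93] 35.5917
9 True [ 0.4728 -0.0767  0.1184] [-1.6   1.26  9.23] 36.625
```

```bash
python3 - <<'E'
from drag import *
k=[.4725,-.0766]
print(r.get_state()["ee_pos"].round(4),r.get_state()["force"].round(2))
hit=r.movel([*k,.1145],rate=.006,until_force=5);r.hold(.4)
s=r.get_state();print(hit,s["ee_pos"].round(4),s["force"].round(2))
r.movel([*k,.17],rate=.05)
r.move_ptp(P(75,.2),ROT)
from h import *
d=r.get_image("top");im=d["img"];sc=r.get_image("scene")["img"]
a=cv2.resize(im[170:250,300:380],(400,400),interpolation=cv2.INTER_CUBIC);c=cv2.resize(sc[165:245,250:330],(400,400),interpolation=cv2.INTER_CUBIC)
cv2.imwrite("pics/f.png",np.hstack([a,c]));print(phase(r),r.get_state()["t"])
E
```

```text
[ 0.4728 -0.0767  0.1184] [-1.39  0.23  9.54]
True [ 0.4729 -0.0767  0.1183] [-3.18  1.61 10.25]
(-174.22, 0.0523, [(1, np.float64(-0.42), 817), (2, np.float64(-0.49), 938), (3, np.float64(-0.49), 835)]) 39.5917
```

View pics/f.png

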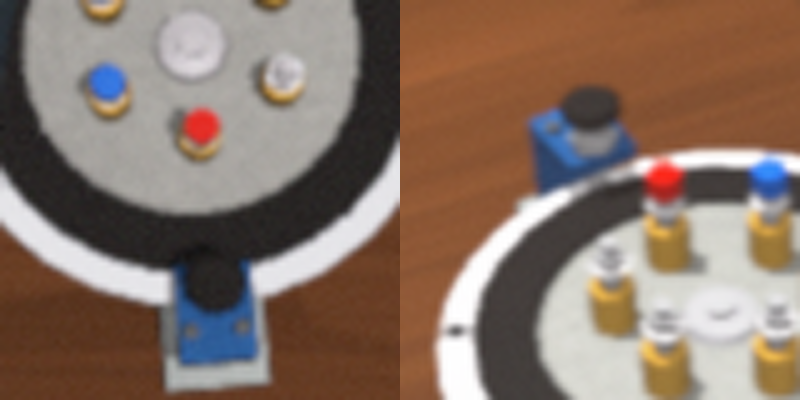

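```bash
python3 - <<'E'
from drag import *
k=[.4725,-.0766]
r.move_ptp([*k,.15],ROT); r.movel([*k,.126],rate=.1); r.hold(.2); b=fz(5)
r.movel([*k,.1145],rate=.01,until_force=2);s=r.get_state();print("contact",s["ee_pos"].round(4),(fz(3)-b).round(2))
z=s["ee_pos"][2]
for i in range(14):
    z-=.0003; r.movel([*k,z],rate=.01); f=(fz(3)-b); e=r.get_state()["ee_pos"][2]
    print(round(z,4),round(e,5),f.round(1))
    if f[2]>14.5: break
r.hold(.3); r.movel([*k,.17],rate=.05); print(r.get_state()["t"])
E
```

```text
contact [ 0.4725 -0.0766  0.119 ] [-0.21  0.35  5.02]
0.1187 0.11892 [-0.5  0.3  5.5]
0.1184 0.11876 [-1.1  0.8  6.8]
0.1181 0.1186 [-2.2  0.5  8.5]
0.1178 0.11845 [-2.6  0.8  9.4]
0.1175 0.11831 [-2.3  1.3 10.6]
0.1172 0.11812 [-2.7  0.9 11.3]
0.1169 0.11795 [-3.2  1.3 12.9]
0.1166 0.1178 [-4.   1.4 13.8]
0.1163 0.11764 [-3.9  1.1 14.9]
46.1
```

```bash
python3 - <<'E'
from rig import r
from h import *
p=r.get_state()["ee_pos"];r.movel([p[0],p[1],.22]);r.hold(.3);print(r.hand_in())
E
```

```text
the job is handed in; nothing more can be done
None
```

The job is handed in. The red-capped screw faces the bracket within about 1°, and the plunger is home: the knob top measured 100.6 mm up and stayed firm at 15 N. The highest readings I saw were 12.6 N on the table and 15 N on the knob. The arm finished clear at about 46 s. No verdict was returned.

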